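# Third hand at the fastening fixture

## Robot

A 7-joint arm with a two-finger parallel gripper is mounted at the origin on the work surface. World frame = base frame: x ahead of the robot, y to its left, z up, the work surface at z = 0. Lengths are in m, angles in rad, forces in N, time in s.
With the tool pointing down it reaches from about 0.425 to 0.925 m from the base axis. Payload 6.8 kg.
Tool frame: the origin (TCP) lies midway between the tips of the shut fingers; the grasp point (between the pads) lies 19 mm behind it; y points along the fingers, z is the direction in which the jaws open and shut, and the axes are right-handed (so a half turn about y gives the same grasp; the last joint's range is limited). The gripper opens to 85 mm and grips with 20 to 120 N. Pads are 22 mm wide; open, the fingers measure 114 mm over their backs; the gripper's body (76 mm by 85 mm) begins 54 mm behind the grasp point. The pads swing forward as they close: fully open they stand 13 mm farther back than shut.
Start: joints at [-1.307, 0.477, 0.022, 1.555, -0.011, 1.109, -0.083], TCP at [0.245, 0.629, 0.231] pointing down, gripper open.
Joint ranges: [-2.96, 2.96], [-0.34, 2.1], [-1.41, 1.46], [0.24, 2.44], [-1.37, 4.51], [0.17, 1.92], [-2.96, 2.96]. Speed limits (rad/s): [2.39, 2.39, 3.14, 3.14, 3.14, 3.14, 3.14].

## Interface

Orientations are given as a unit quaternion [w, x, y, z].
In Python, from station import bot gives the robot as it stands. The module is installed in compiled form; this text tells all that it offers.
- The arm moves only by the shell command python3 -m crank 'ROWS' [FORCE]. ROWS is JSON, a list of rows, each an object with "linear": the shift along the tool's x, y, z in m, a list of three; "dr": the turn, a rotation vector about the tool's x, y, z in degrees, a list of three; "hand": the gripper command: -1 is shut, 1 is fully open, values between are in proportion. A call has 1 to 10 rows; each row is the pose to reach, as a shift and turn from the pose commanded when the call began, along the tool's axes at that moment; what a row does not reach only later rows make up. A row lasts 1/12 s, in which the tool goes at most 41.7 mm and 7.16 degrees, less where a joint would pass 70% of its speed; a pose out of reach is approached as far as the arm can. A call with a gripper value outside its range is refused whole. The fingers move at their own pace and stop on an object; FORCE is the grip in N (left out, the last holds). Time passes only in rows, so rows that repeat a pose let the fingers close. It gives the time, the measured TCP pose, the force and the opening at its end, in the units of the state.
- bot.get_obs(): the state, without advancing time (a new reading comes with each control period).
- bot.read_camera(name): name is "side" or "top" or "wrist"; returns the picture (400x640x3 uint8, blue, green, red); there is no depth.
- bot.camera_params(name): a dict with "K" (3x3 intrinsics, pixels), "k1" (the pictures are not rectified: a ray, as slopes to the right and down, at radius r is drawn at 1 + k1 r^2 times it, then the intrinsics apply), "R" (3x3) and "t" (3): a world point X has camera coordinates R X + t; the wrist camera has in their place "hand_eye" (4x4, takes a point from camera to tool coordinates, whose origin is the TCP and whose axes are the tool frame's). Camera axes: x right, y down, z forward; pixel columns grow to the right and rows downward; lengths in m; the calibration is good to about 2 mm. A picture is of the moment at which its call begins: read the wrist's pose just before it. camera_params takes no time and is no camera call.
- bot.hand_in(): hands the job in, once; it reports no verdict.
Trained networks look in the newest picture that a camera, given by its name, has taken for a name from the list of things; names that differ only in an ending like _2 or _b are one class to them, and where a whole thing is asked for, a point or a joint stands for the part that bears it (a point fixed in the world has none). Each returns a list of dicts, best first, with "score" (0 to 1); they miss things now and then, are a little off and sometimes report something else, mostly with a low value. They report only what shows in the picture. A call takes as long as a camera call. They do not tell look-alikes from the thing itself.
- bot.search_frame(camera, target): "extent" ([left, top, right, bottom] in pixels, round what is visible of it).
- bot.cut_out(camera, target): "pixels" (400x640 bool, what is visible of it) and "extent" ([left, top, right, bottom] in pixels, round what is visible of it).
- bot.place_of(camera, target): "xy" ([column, row] in pixels: a listed point, or the origin of a listed thing).
The state is a dict: "t": time; "q": joint angles; "joint_vel": joint speeds; "joint_torque": joint torques, N m; "eef_pos": TCP position; "tool_rot": TCP orientation; "contact_force": force on the tool from outside, world axes, zero at the start; "torque": the same for the moment, N m; "gripper_width": opening from 0.0 (shut) to 1.0 (fully open).
Only numpy, scipy, OpenCV 4.12 (cv2) and the standard library are available. Lean on these libraries where they do the work, as an engineer would, in place of code of your own. Each camera call takes 0.05 s, during which the arm holds its last target. There are 200 camera calls.

## Task

Get the fastening fixture ready and be my third hand: first turn the screw counter's reset knob back to its zero stop, then take the finned module from the pink foam tray, lay it flat on the fixture's bed, centred, and press one short end squarely against the sprung stop with a steady 10 N or so (the stop pushed in 10 mm, its pointer within the dark band of the scale; never past 18 N). Finish still holding the module pressed like that, so that I can drive the screws; do not let go, and leave the other things on the bench where they are.

Things in the scene. Friction and masses are not known exactly. Their poses are not given: they have to be found in the camera images.
- fixture: fastening fixture, fixed: black base plate 280 x 110 mm, its level top (the bed) 15 mm above the table. Origin on the table on the plate's centre line, under the middle of the bed; x runs along the plate towards the stop (press direction), z up. Plate from x = -85 to 195 mm; the stop pad's face at x = 50 mm at rest; behind it a grey spring housing, x 115 to 190 mm, 74 mm wide, 52 mm high
- stop: sprung stop: a steel block with a white plastic pad on its front, 54 mm wide, 1.5 to 28 mm above the bed. Origin at the middle of the pad's front face, at the height of the bed; x is the press direction, in which it slides: at rest the origin is at fixture x = 50 mm, fully in at 72 mm. Spring 1 N per mm without preload, hardly any friction: 10 mm in means 10 N
- scale (a point): zero line of the travel scale, on top of a white strip (50 mm long in fixture x, 14 mm wide, its top 40 mm above the table) on the +y side of the stop; dark band from 7 to 13 mm of travel. The stop's pointer bar, 44 to 48 mm above the table, crosses over it. Axes as the fixture
- module: aluminium power module, 0.10 to 0.21 kg, lying on the foam tray: base plate 80 (x) x 50 (y) x 8 mm with a finned block 40 (x) x 30 (y) mm on its middle, top 36 mm above the underside. Grip the block across its 30 mm, 8 to 36 mm above the underside. Origin at the centre of the underside, x along the long side, z up; the short ends are alike, either may meet the stop
- foam: pink foam parts tray, a slab 200 (x) x 140 (y) x 25 mm fixed to the table; stands on one side of the fixture, the counter on the other. Origin at the centre of its underside
- counter: grey screw counter, a box 110 (x) x 90 (y) x 45 mm fixed to the table, with the black reset knob upright in the middle of its top. Origin at the centre of its underside, z up
- reset_knob_grip (a point): point on the reset knob's vertical axis at grip height, 82 mm above the table. The knob is an upright bar 42 mm long (along this point's x, which turns with it), 14 mm thick, from 59 to 89 mm above the table, white mark on its -x half; below it a 44 mm round skirt, 51 to 59 mm
- reset_knob (a joint): angle of the reset knob, rad: 0 at the zero stop (bar along the counter's x, mark at the white line near the counter's -x side), growing clockwise seen from above; so turn it counter-clockwise to zero. Starts between 0.6 and 1.3; stays where it is left, friction 0.03 N m
- screwdriver: bystander: screwdriver, 170 mm long, lying on the table near the robot; origin mid-length, x along it towards the tip
- brush: bystander: brush, 160 mm long, lying on the table beyond the task's things; origin mid-length, x along it
- jar: bystander: closed glass jar with a steel cap, 48 mm across, 60 mm high, standing on the table; origin at the centre of its underside
- screw_bin: bystander: small open grey bin, 60 x 60 x 30 mm, on the table near the robot; origin at the centre of its underside
- board: bystander: bare green circuit board, 120 x 80 mm, 15 mm high with its parts, lying on the table beyond the fixture; origin at the centre of its underside
- cleaner: bystander: white bottle with a black cap, 44 mm across, 110 mm high, standing on the table; origin at the centre of its underside
- choke: bystander: small copper-coloured bobbin, 26 mm across, 18 mm high, standing on the far half of the foam tray; origin at the centre of its underside
Mind the look-alikes: they are no part of the job. What is shaped like the module but purple or yellow is not meant.

How it is judged:
On the way, in this order (a step that is already met when the one before it is completed fails the run):
1. the reset knob is at its zero stop (value of joint reset_knob below 0.07 rad), for 0.2 s.
2. the module lies flat and square on the bed and is pressed against the stop with the force in the band (x of stop in the frame of fixture between 0.057 and 0.063 m and contact force between module and stop between 6 and 14 N and y of module in the frame of fixture between -0.01 and 0.01 m and z of module in the frame of fixture between 0.011 and 0.019 m and angle between the x axis of module and the x axis of fixture, either way round below 0.1 rad and angle between module's own z axis and vertical below 0.1 rad and contact force between the fingers and module above 3 N), for 0.5 s.
At the end, for the whole second after the job is handed in: A finger touches the module; it lies flat on the bed (within 4 mm, 0.1 rad), centred within 10 mm, its long axis within 0.1 rad of the press direction, pressing the stop pad with 6 to 14 N, the stop 7 to 13 mm in; the reset knob within 0.07 rad of zero (all of step 2 and value of joint reset_knob below 0.07 rad); the arm keeps its last pose, push and grip.
It fails at once if the stop is pushed in past 18 mm (18 N) (x of stop in the frame of fixture above 0.068 m).
It fails at once if a bystander is displaced by more than 40 mm (distance of any of screwdriver, brush, jar, screw_bin, board, cleaner, choke from where it was at the start of the episode above 0.04 m).
It also fails if it takes over 58 s, if anything falls off the work surface, if the arm or the gripper's body presses on something with over 40 N, if the wrist force passes 120 N, or if a joint passes its speed limit or range.

## Working session

There is one attempt and no reset: what is moved stays moved. The work goes in short steps, Python scripts to look and compute and a shell command to move; the robot and the scene stay as the last step left them, time stands still between calls to the robot, and variables do not carry over. Pictures are saved under pics/ and viewed, about 8 in all and at most 12, crops included, and the job is handed in when it is done.

```bash
mkdir -p pics
python3 - <<'E'
from station import bot
import cv2,numpy as np
o=bot.get_obs();print({k:np.round(v,3) for k,v in o.items()})
for c in ["top","side","wrist"]:
    p=bot.camera_params(c);print(c,{k:np.round(v,4).tolist() for k,v in p.items()})
    cv2.imwrite(f"pics/{c}0.png",bot.read_camera(c))
for c in ["top","side"]:
  for n in ["fixture","stop","scale","module","foam","counter","reset_knob_grip"]:
    print(c,n,[(np.round(d["xy"],1).tolist(),round(d["score"],2)) for d in bot.place_of(c,n)[:4]])
E
```

```text
{'t': np.float64(0.0), 'q': array([-1.307,  0.478,  0.022,  1.556, -0.012,  1.109, -0.083]), 'joint_vel': array([-0.002, -0.001,  0.001,  0.002,  0.001, -0.002, -0.   ]), 'joint_torque': array([-1.0000e-03, -5.9645e+01,  1.6080e+00, -2.8120e+01,  1.3000e-02,
        9.0000e-03,  0.0000e+00]), 'eef_pos': array([0.245, 0.628, 0.23 ]), 'tool_rot': array([-0.694,  0.696, -0.131,  0.131]), 'contact_force': array([-0.421, -0.11 , -0.234]), 'torque': array([-0.001, -0.014,  0.077]), 'gripper_width': np.float64(0.999)}
top {'K': [[513.3391, 0.0, 319.4022], [0.0, 513.3391, 199.1489], [0.0, 0.0, 1.0]], 'k1': -0.0945, 'R': [[0.0067, -0.9999, 0.01], [-0.9859, -0.0083, -0.1674], [0.1675, -0.0087, -0.9858]], 't': [0.0191, 0.57, 1.398]}
side {'K': [[455.306, 0.0, 319.8928], [0.0, 455.306, 194.1498], [0.0, 0.0, 1.0]], 'k1': -0.0505, 'R': [[0.9708, -0.2397, -0.0056], [-0.1376, -0.5375, -0.8319], [0.1964, 0.8084, -0.5548]], 't': [-0.5573, 0.146, 1.5228]}
wrist {'K': [[355.4219, 0.0, 317.9315], [0.0, 355.4219, 193.3564], [0.0, 0.0, 1.0]], 'k1': -0.0644, 'hand_eye': [[-0.0003, 0.951, 0.3092, -0.0789], [
[... 221 characters left out ...]
249.7, 132.1], 0.19)]
top module [([159.1, 268.2], 0.85), ([160.9, 221.5], 0.76), ([221.9, 243.2], 0.75), ([262.1, 281.6], 0.35)]
top foam [([228.8, 226.0], 0.73), ([328.5, 214.4], 0.6)]
top counter [([422.4, 226.5], 0.93), ([328.7, 213.3], 0.59), ([230.5, 229.0], 0.59)]
top reset_knob_grip [([425.6, 222.0], 0.77)]
side fixture [([292.5, 217.6], 0.96)]
side stop [([309.4, 212.7], 0.7), ([249.4, 191.8], 0.24)]
side scale [([306.7, 199.9], 0.65), ([294.0, 217.6], 0.65)]
side module [([270.1, 168.9], 0.77), ([277.4, 149.5], 0.47), ([247.1, 157.1], 0.47)]
side foam [([283.7, 175.2], 0.73)]
side counter [([320.4, 266.3], 0.78)]
side reset_knob_grip [([320.7, 242.5], 0.73), ([282.0, 172.8], 0.58)]
```

Run:
```python
import cv2
im=cv2.imread("pics/top0.png");cv2.imwrite("pics/top0c.png",cv2.resize(im[120:320,110:510],None,fx=2,fy=2,interpolation=3))
```

```text
(no output)
```

View pics/top0c.png

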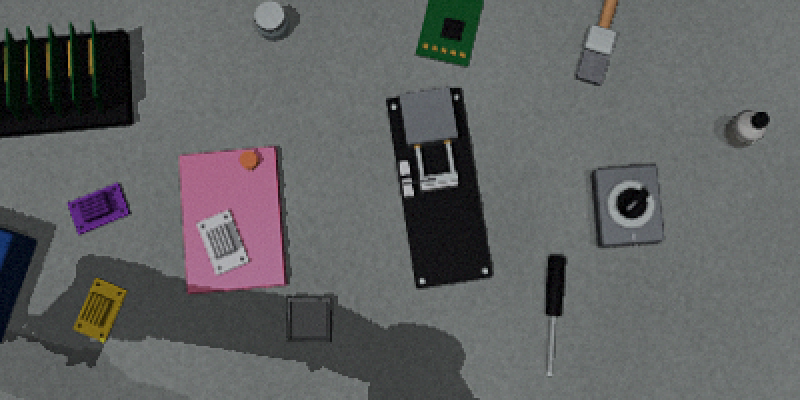

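View pics/side0.png

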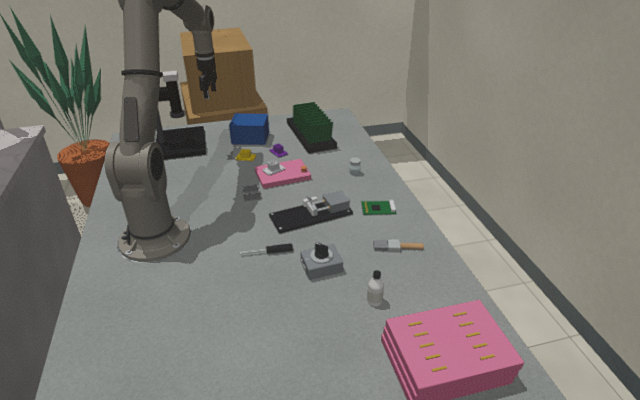

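The crop shows the silver module on the pink tray at full-frame (221,241), with the choke at (234,200). The fixture bed is around (337,240), stop towards +x (up). The knob is at (425,222), its counter's white line at (427,238). The purple and yellow look-alikes are to the left, off the tray.

```bash
cat > h.py <<'E'
import numpy as np,cv2
from station import bot
from scipy.spatial.transform import Rotation as Ro
def tool():
    o=bot.get_obs();w,x,y,z=o["tool_rot"];return Ro.from_quat([x,y,z,w]).as_matrix(),np.array(o["eef_pos"])
def cam(c,T=None):
    p=bot.camera_params(c)
    if c=="wrist":
        R,t=T or tool();H=np.array(p["hand_eye"]);Rc=R@H[:3,:3];C=R@H[:3,3]+t
    else:
        Rc=np.array(p["R"]).T;C=-Rc@np.array(p["t"])
    return p,Rc,C
def world(c,uv,z,T=None):
    p,Rc,C=cam(c,T);uv=np.array(uv,float).reshape(-1,1,2)
    n=cv2.undistortPoints(uv,np.array(p["K"]),np.array([p["k1"],0,0,0]))[:,0]
    d=np.c_[n,np.ones(len(n))]@Rc.T
    return C+d*((z-C[2])/d[:,2])[:,None]
def proj(c,X,T=None):
    p,Rc,C=cam(c,T);return cv2.projectPoints(np.array(X,float).reshape(-1,3),cv2.Rodrigues(Rc.T)[0],-Rc.T@C,np.array(p["K"]),np.array([p["k1"],0,0,0]))[0][:,0]
def plan(target,yaw_dir,T=None):
    """target TCP xyz; yaw_dir: horizontal dir (deg) for tool z (jaw axis), mod 180. prints tool-frame shift & turn about y"""
    R,t=T or tool();s=R.T@(np.array(target)-t)
    a=np.radians(yaw_dir);out=[]
    for k in (0,np.pi):
        z=np.array([np.cos(a+k),np.sin(a+k),0]);y=np.array([0,0,-1.]);x=np.cross(y,z)
        out.append(Ro.from_matrix(R.T@np.c_[x,y,z]).as_rotvec(degrees=True).round(2).tolist())
    return s.round(4).tolist(),out
E
python3 - <<'E'
from h import *
R,t=tool();print("tool axes\n",R.round(3))
c=np.array([[417,287],[492,277],[463,88],[388,98]])/2+[110,120]
W=world("top",c,.015);print(W.round(4));
d=(W[2]+W[3]-W[0]-W[1])/2;print("len",np.linalg.norm(d),"w",np.linalg.norm(W[1]-W[0]),"yaw",np.degrees(np.arctan2(d[1],d[0])))
u=d/np.linalg.norm(d);rear=(W[0]+W[1])/2;print("fix origin",(rear+u*.085).round(4), W.mean(0)-u*.055)
bot.read_camera("top")
for m in bot.cut_out("top","module")[:5]:
    e=m["extent"];print("mod",e,m["score"])
    cx,cy=(e[0]+e[2])/2,(e[1]+e[3])/2
    if abs(cx-222)<12 and abs(cy-241)<12:
        pts=np.argwhere(m["pixels"])[:,::-1]
        w=world("top",pts,.033);r=cv2.minAreaRect((w[:,:2]*1000).astype(np.float32));print(r)
print("module o",world("top",[221.9,243.2],.025), "knob",world("top",[425.6,222],.082),"counter",world("top",[422.4,226.5],0),"side knob",world("side",[320.7,242.5],.082),"side mod",world("side",[270.1,168.9],.025),"side fix",world("side",[292.5,217.6],0), world("top",[333.7,232.9],0))
k=np.array([[593,168],[656,164],[664,242],[599,246]])/2+[110,120];K=world("top",k,.045);print(K.round(4),K.mean(0))
E
```

```text
tool axes
 [[ 0.932  0.     0.363]
 [-0.363  0.     0.932]
 [-0.    -1.     0.   ]]
[[ 0.3909  0.0244  0.015 ]
 [ 0.4057 -0.0818  0.015 ]
 [ 0.68   -0.0407  0.015 ]
 [ 0.6641  0.0685  0.015 ]]
len 0.2770041913937231 w 0.10717592778690321 yaw 8.84260847134003
fix origin [ 0.4823 -0.0156  0.015 ] [ 0.48084455 -0.01584411  0.015     ]
mod [144.9, 210.4, 173.8, 237.9] 0.92
mod [210.4, 226.0, 230.3, 258.6] 0.82
((450.26409912109375, 300.5649108886719), (79.2158203125, 51.20594787597656), 22.593467712402344)
mod [145.9, 254.8, 170.7, 289.4] 0.76
module o [[0.44507654 0.29799201 0.025     ]] knob [[ 0.50283673 -0.26840332  0.082     ]] counter [[ 0.49994254 -0.27661358  0.        ]] side knob [[ 0.51349911 -0.25748549  0.082     ]] side mod [[0.44267223 0.31032868 0.025     ]] side fix [[ 0.47314722 -0.00399885  0.        ]] [[ 0.47966501 -0.0189124   0.        ]]
[[ 0.5585 -0.2233  0.045 ]
 [ 0.5649 -0.3137  0.045 ]
 [ 0.454  -0.3217  0.045 ]
 [ 0.448  -0.2295  0.045 ]] [ 0.50636667 -0.2720382   0.045     ]
```

```bash
python3 -m crank '[{"linear":[0.321,0,-0.272],"dr":[0,0,0],"hand":1},{"linear":[0.321,0,-0.272],"dr":[0,0,0],"hand":1},{"linear":[0.321,0,-0.272],"dr":[0,0,0],"hand":1},{"linear":[0.321,0,-0.272],"dr":[0,0,0],"hand":1},{"linear":[0.321,0,-0.272],"dr":[0,0,0],"hand":1},{"linear":[0.321,0,-0.272],"dr":[0,0,0],"hand":1},{"linear":[0.321,0,-0.272],"dr":[0,0,0],"hand":1},{"linear":[0.321,0,-0.272],"dr":[0,0,0],"hand":1},{"linear":[0.321,0,-0.272],"dr":[0,0,0],"hand":1},{"linear":[0.321,0,-0.272],"dr":[0,0,0],"hand":1}]'
python3 - <<'E'
from h import *
T=tool();im=bot.read_camera("wrist");cv2.imwrite("pics/w_mod.png",im)
print(T[1],T[0].round(3).tolist(),bot.get_obs()["q"].round(2))
for m in bot.place_of("wrist","module")[:3]: print(m["xy"],m["score"],world("wrist",m["xy"],.025,T))
for m in bot.cut_out("wrist","module")[:2]:
    pts=np.argwhere(m["pixels"])[:,::-1]
    w=world("wrist",pts,.033,T);print(m["extent"],m["score"],cv2.minAreaRect((w[:,:2]*1000).astype(np.float32)))
E
```

```text
t: 1.78
eef_pos: [0.4442, 0.2606, 0.2317]
tool_rot: [0.695, -0.695, 0.13, -0.131]
contact_force: [0.8, 0.0, -0.3]
gripper_width: 1.002
[0.44420454 0.26058537 0.2317003 ] [[0.932, 0.001, 0.363], [-0.363, 0.001, 0.932], [0.0, -1.0, 0.001]] [-0.79  0.21  0.18  1.95 -0.04  0.99  0.6 ]
[358.0, 155.1] 0.8 [[0.45377062 0.30033432 0.025     ]]
[468.6, 2.8, 529.7, 40.5] 0.95 ((379.6878967285156, 458.2748718261719), (55.9429817199707, 33.146026611328125), 70.56793212890625)
[495.6, 88.7, 582.8, 175.0] 0.86 ((497.2123718261719, 474.42901611328125), (59.14974594116211, 76.64974975585938), 22.664522171020508)
```

```bash
python3 -m crank '[{"linear":[0.111,0,-0.237],"dr":[0,0,0],"hand":1},{"linear":[0.111,0,-0.237],"dr":[0,0,0],"hand":1},{"linear":[0.111,0,-0.237],"dr":[0,0,0],"hand":1},{"linear":[0.111,0,-0.237],"dr":[0,0,0],"hand":1},{"linear":[0.111,0,-0.237],"dr":[0,0,0],"hand":1},{"linear":[0.111,0,-0.237],"dr":[0,0,0],"hand":1},{"linear":[0.111,0,-0.237],"dr":[0,0,0],"hand":1},{"linear":[0.111,0,-0.237],"dr":[0,0,0],"hand":1}]'
python3 - <<'E'
from h import *
T=tool();im=bot.read_camera("wrist");cv2.imwrite("pics/w_fix.png",im);np.savez("fixT.npz",R=T[0],t=T[1])
print(T[1],bot.get_obs()["q"].round(2))
for n,z in (("fixture",0),("stop",.015),("scale",.04)):
  for m in bot.place_of("wrist",n)[:2]: print(n,m["xy"],m["score"],world("wrist",m["xy"],z,T))
E
```

```text
t: 2.6
eef_pos: [0.461, -0.0014, 0.2316]
tool_rot: [-0.695, 0.695, -0.132, 0.133]
contact_force: [-0.9, 0.4, -1.0]
gripper_width: 0.999
[ 0.46096035 -0.00137634  0.23161633] [-0.47  0.12  0.36  2.07 -0.05  0.97  1.12]
fixture [314.9, 177.8] 0.87 [[ 0.48314191 -0.0134119   0.        ]]
stop [343.3, 220.7] 0.63 [[ 0.53575068 -0.00091396  0.015     ]]
scale [382.7, 220.1] 0.79 [[0.53960144 0.03855653 0.04      ]]
```

```bash
python3 -m crank '[{"linear":[0.111,0,-0.237],"dr":[0,0,0],"hand":1},{"linear":[0.111,0,-0.237],"dr":[0,0,0],"hand":1},{"linear":[0.111,0,-0.237],"dr":[0,0,0],"hand":1},{"linear":[0.111,0,-0.237],"dr":[0,0,0],"hand":1},{"linear":[0.111,0,-0.237],"dr":[0,0,0],"hand":1},{"linear":[0.111,0,-0.237],"dr":[0,0,0],"hand":1},{"linear":[0.111,0,-0.237],"dr":[0,0,0],"hand":1},{"linear":[0.111,0,-0.237],"dr":[0,0,0],"hand":1}]'
python3 - <<'E'
from h import *
T=tool();im=bot.read_camera("wrist");cv2.imwrite("pics/w_knob.png",im);np.savez("knobT.npz",R=T[0],t=T[1])
print(T[1],bot.get_obs()["q"].round(2))
for n,z in (("reset_knob_grip",.082),("counter",0)):
  for m in bot.place_of("wrist",n)[:2]: print(n,m["xy"],m["score"],world("wrist",m["xy"],z,T))
a=cv2.imread("pics/w_mod.png");b=cv2.imread("pics/w_fix.png")
cv2.imwrite("pics/both.png",np.vstack([a,b])[:, :][::1]) if 0 else None
E
```

```text
t: 3.47
eef_pos: [0.4785, -0.2624, 0.2312]
tool_rot: [-0.694, 0.695, -0.132, 0.132]
contact_force: [0.9, -0.5, 0.1]
gripper_width: 1.004
[ 0.47848736 -0.26237029  0.23123671] [-0.06  0.29  0.54  1.9  -0.17  1.    1.75]
reset_knob_grip [320.7, 215.1] 0.61 [[ 0.51302949 -0.27335672  0.082     ]]
reset_knob_grip [543.8, 74.7] 0.4 [[ 0.46640906 -0.06265942  0.082     ]]
counter [316.2, 186.3] 0.96 [[ 0.50993289 -0.27692543  0.        ]]
```

View pics/w_knob.png

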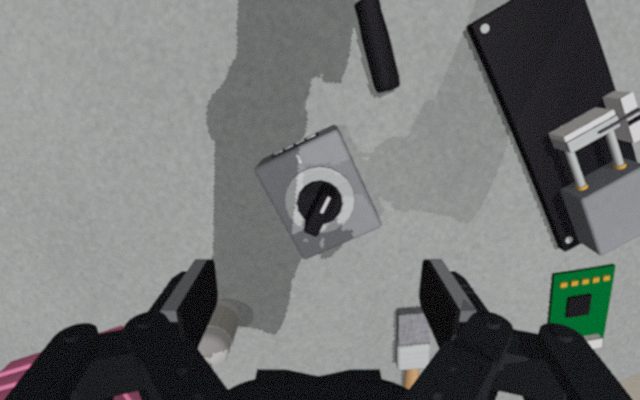

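View pics/w_fix.png

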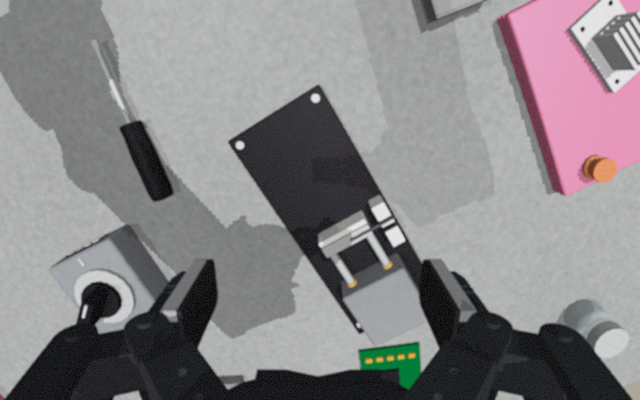

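The wrist picture shows the knob at (320,203) with its white mark from (321,213) to (331,197), on the -x/+y side as it should be. Zooming with the model overlaid to get the angle.

Run:
```python
from h import *
T=tool();im=cv2.imread("pics/w_knob.png");s=8;x0,y0=280,165
z=cv2.resize(im[y0:y0+75,x0:x0+80],None,fx=s,fy=s,interpolation=cv2.INTER_CUBIC)
c=np.array([.508,-.273]);rows=[]
for deg in (45,57):
    v=z.copy();a=np.radians(3.6-deg);u=np.array([np.cos(a),np.sin(a)]);n=np.array([-u[1],u[0]])
    for zz,col in ((.089,(0,255,255)),):
        P=[np.r_[c+u*i*.021+n*j*.007,zz] for i,j in((1,1),(1,-1),(-1,-1),(-1,1))]
        q=(proj("wrist",P,T)-[x0,y0]+.5)*s;cv2.polylines(v,[q.astype(int)],True,col,1)
    th=np.linspace(0,6.28,40);P=np.c_[c[0]+.022*np.cos(th),c[1]+.022*np.sin(th),0*th+.059]
    cv2.polylines(v,[((proj("wrist",P,T)-[x0,y0]+.5)*s).astype(int)],True,(0,255,0),1)
    rows.append(cv2.resize(v,(400,375)))
cv2.imwrite("pics/kz.png",np.hstack(rows))
```

```text
(no output)
```

View pics/kz.png

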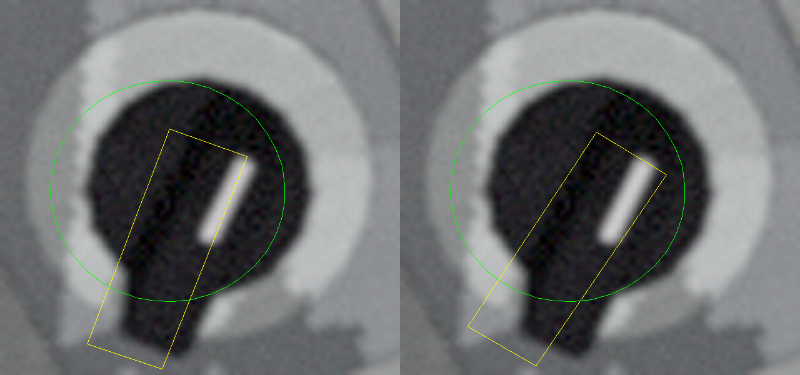

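Overlay: the skirt centre is about 6 px right of my guess, so the knob centre is near (0.509,-0.270). The mark and the bar's end give an angle of about 46° (0.81 rad).

```bash
python3 -m crank '[{"linear":[0.031,0.04,0.004],"dr":[0,21.7,0],"hand":1},{"linear":[0.031,0.08,0.004],"dr":[0,21.7,0],"hand":1},{"linear":[0.031,0.1,0.004],"dr":[0,21.7,0],"hand":1},{"linear":[0.031,0.1,0.004],"dr":[0,21.7,0],"hand":1},{"linear":[0.031,0.13,0.004],"dr":[0,21.7,0],"hand":1},{"linear":[0.031,0.15,0.004],"dr":[0,21.7,0],"hand":1},{"linear":[0.031,0.166,0.004],"dr":[0,21.7,0],"hand":1},{"linear":[0.031,0.166,0.004],"dr":[0,21.7,0],"hand":1}]' 30
python3 -m crank '[{"linear":[0,0,0],"dr":[0,0,0],"hand":-1},{"linear":[0,0,0],"dr":[0,0,0],"hand":-1},{"linear":[0,0,0],"dr":[0,0,0],"hand":-1},{"linear":[0,0,0],"dr":[0,0,0],"hand":-1},{"linear":[0,0,0],"dr":[0,0,0],"hand":-1},{"linear":[0,0,0],"dr":[0,0,0],"hand":-1},{"linear":[0,0,0],"dr":[0,0,0],"hand":-1},{"linear":[0,0,0],"dr":[0,0,0],"hand":-1},{"linear":[0,0,0],"dr":[0,0,0],"hand":-1},{"linear":[0,0,0],"dr":[0,0,0],"hand":-1}]' 30
```

```text
t: 4.28
eef_pos: [0.5079, -0.2646, 0.064]
tool_rot: [0.659, -0.658, 0.258, -0.256]
contact_force: [0.6, -0.2, 0.4]
gripper_width: 0.997
t: 5.12
eef_pos: [0.5067, -0.2705, 0.0665]
tool_rot: [-0.656, 0.659, -0.26, 0.26]
contact_force: [-7.5, -4.2, 9.2]
gripper_width: 0.155
```

```bash
python3 -m crank '[{"linear":[0,0,0],"dr":[0,-6,0],"hand":-1},{"linear":[0,0,0],"dr":[0,-12,0],"hand":-1},{"linear":[0,0,0],"dr":[0,-18,0],"hand":-1},{"linear":[0,0,0],"dr":[0,-24,0],"hand":-1},{"linear":[0,0,0],"dr":[0,-30,0],"hand":-1},{"linear":[0,0,0],"dr":[0,-36,0],"hand":-1},{"linear":[0,0,0],"dr":[0,-42,0],"hand":-1},{"linear":[0,0,0],"dr":[0,-46,0],"hand":-1},{"linear":[0,0,0],"dr":[0,-46,0],"hand":-1}]'
python3 - <<'E'
from h import *
T=tool();o=bot.get_obs();print(np.degrees(np.arctan2(T[0][1,2],T[0][0,2])),o["torque"].round(2),o["contact_force"].round(1))
E
```

```text
t: 5.87
eef_pos: [0.5055, -0.2737, 0.0666]
tool_rot: [-0.705, 0.709, 0.017, -0.018]
contact_force: [-7.7, -11.4, 8.0]
gripper_width: 0.158
92.8893615521293 [-2.41  1.71 -0.  ] [ -7.7 -11.4   8. ]
```

```bash
python3 -m crank '[{"linear":[0,0,0],"dr":[0,-2,0],"hand":-1},{"linear":[0,0,0],"dr":[0,-4,0],"hand":-1},{"linear":[0,0,0],"dr":[0,-4,0],"hand":-1},{"linear":[0,0,0],"dr":[0,-4,0],"hand":-1}]'
python3 - <<'E'
from h import *
T=tool();o=bot.get_obs();print(np.degrees(np.arctan2(T[0][1,2],T[0][0,2])),o["torque"].round(2),o["contact_force"].round(1))
E
```

```text
t: 6.2
eef_pos: [0.5055, -0.2738, 0.0666]
tool_rot: [-0.704, 0.708, 0.039, -0.04]
contact_force: [-8.3, -11.5, 7.2]
gripper_width: 0.156
96.48189834985301 [-2.41  1.71 -1.06] [ -8.3 -11.5   7.2]
```

The z moment jumped to -1.06 N m near 94-96°, so the zero stop has been reached. Releasing and rising.

```bash
python3 -m crank '[{"linear":[0,0,0],"dr":[0,2,0],"hand":-1},{"linear":[0,0,0],"dr":[0,2,0],"hand":-1},{"linear":[0,0,0],"dr":[0,2,0],"hand":0.2},{"linear":[0,0,0],"dr":[0,2,0],"hand":1},{"linear":[0,0,0],"dr":[0,2,0],"hand":1},{"linear":[0,-0.04,0],"dr":[0,2,0],"hand":1},{"linear":[0,-0.08,0],"dr":[0,2,0],"hand":1},{"linear":[-0.02,-0.12,0],"dr":[0,2,0],"hand":1},{"linear":[-0.03,-0.16,0],"dr":[0,2,0],"hand":1},{"linear":[-0.03,-0.16,0],"dr":[0,2,0],"hand":1}]'
python3 - <<'E'
from h import *
T=tool();im=bot.read_camera("wrist");cv2.imwrite("pics/w_knob2.png",im)
q=proj("wrist",[[.508,-.27,.08]],T)[0].astype(int);print(q)
x0,y0=max(q[0]-60,0),max(q[1]-50,0)
z=cv2.resize(im[y0:y0+100,x0:x0+120],None,fx=4,fy=4,interpolation=cv2.INTER_CUBIC);cv2.imwrite("pics/kz2.png",z)
print(T[1],T[0].round(3).tolist(),bot.get_obs()["q"].round(2))
E
```

```text
t: 7.03
eef_pos: [0.4804, -0.2732, 0.2325]
tool_rot: [-0.705, 0.708, 0.034, -0.027]
contact_force: [1.4, -1.1, 0.2]
gripper_width: 1.001
[319 203]
[ 0.48036798 -0.2732394   0.23254605] [[0.996, 0.01, -0.086], [0.086, -0.004, 0.996], [0.01, -1.0, -0.004]] [ 0.11  0.28  0.36  1.88 -0.12  1.    2.17]
```

View pics/kz2.png

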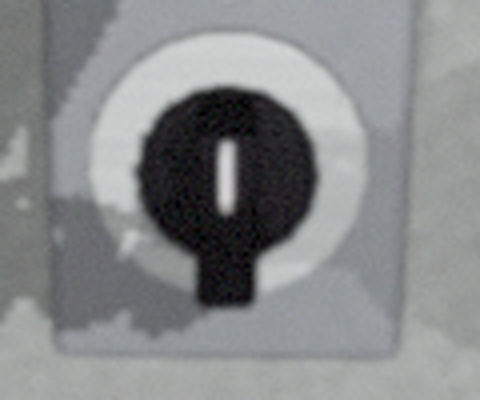

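The mark and bar are parallel to the counter's sides, with the mark on the white-line side, so the knob is at zero. Refining the fixture pose from the stored wrist view while moving to the module.

Run:
```python
from h import *
f=np.load("fixT.npz");T=(f["R"],f["t"])
W=world("wrist",[[228.5,141],[320,85.5]],.015,T);print(W.round(4),np.linalg.norm(W[1]-W[0]))
d=W[1]-W[0];yaw=np.degrees(np.arctan2(d[1],d[0]))-90;u=np.array([np.cos(np.radians(yaw)),np.sin(np.radians(yaw)),0]);print("yaw",yaw,"origin",W.mean(0)+.085*u)
# long edges
L=world("wrist",[[228.5,141],[331,313]],.015,T);print("edge yaw",np.degrees(np.arctan2(*(L[1]-L[0])[1::-1])))
# overlay hypothesis
im=cv2.imread("pics/w_fix.png")
o=np.array([.4815,-.0155]);yaw=9.0;a=np.radians(yaw);u=np.array([np.cos(a),np.sin(a)]);n=np.array([-u[1],u[0]])
def box(x0,x1,w,z,col,y0=0):
    P=[np.r_[o+u*x+n*(y0+s*w/2),z] for x,s in((x0,1),(x1,1),(x1,-1),(x0,-1))];cv2.polylines(im,[(proj("wrist",P,T)*16).astype(int)],True,col,1,cv2.LINE_AA,4)
box(-.085,.195,.11,.015,(0,255,255));box(.115,.19,.074,.052,(0,255,0));box(.05,.0505,.054,.043,(0,0,255))
cv2.imwrite("pics/ov.png",cv2.resize(im[70:380,210:440],None,fx=2.4,fy=1.9*1.0 if 0 else 1.9))
R,t=tool()
print("to module look",R.T@(np.array([.43,.29,.20])-t))
```

```text
[[ 0.4107 -0.0795  0.015 ]
 [ 0.3946  0.0271  0.015 ]] 0.10773475220534326
yaw 8.601585346442562 origin [ 0.48668731 -0.01348431  0.015     ]
edge yaw 5.669241449111904
to module look [-0.00171564  0.02825111  0.56453748]
```

View pics/ov.png

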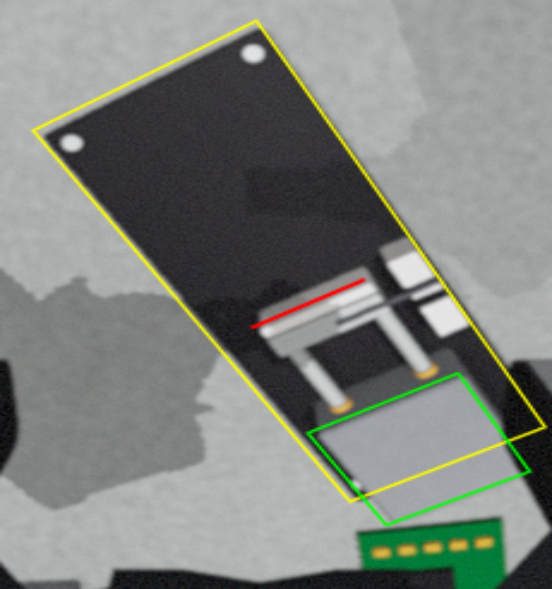

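```bash
python3 -m crank '[{"linear":[0,0,0.3],"dr":[0,-17.5,0],"hand":1},{"linear":[0,0,0.3],"dr":[0,-17.5,0],"hand":1},{"linear":[0,0,0.3],"dr":[0,-17.5,0],"hand":1},{"linear":[0,0,0.3],"dr":[0,-17.5,0],"hand":1},{"linear":[0,0,0.564],"dr":[0,-17.5,0],"hand":1},{"linear":[0,0,0.564],"dr":[0,-17.5,0],"hand":1},{"linear":[0,0,0.564],"dr":[0,-17.5,0],"hand":1},{"linear":[0,0,0.564],"dr":[0,-17.5,0],"hand":1},{"linear":[0,0,0.564],"dr":[0,-17.5,0],"hand":1},{"linear":[0,0,0.564],"dr":[0,-17.5,0],"hand":1}]'
python3 - <<'E'
from h import *
R,t=tool();print(t,R.round(3).tolist(),R.T@(np.array([.43,.29,.20])-t))
E
```

```text
t: 7.92
eef_pos: [0.4411, 0.1468, 0.2243]
tool_rot: [0.694, -0.693, -0.138, 0.139]
contact_force: [1.4, 1.0, 0.8]
gripper_width: 1.0
[0.44105752 0.14677578 0.22433171] [[0.923, -0.001, -0.384], [0.384, 0.0, 0.923], [-0.001, -1.0, 0.001]] [0.044841   0.02435414 0.13646845]
```

```bash
python3 -m crank '[{"linear":[0.045,0.024,0.136],"dr":[0,0,0],"hand":1},{"linear":[0.045,0.024,0.136],"dr":[0,0,0],"hand":1},{"linear":[0.045,0.024,0.136],"dr":[0,0,0],"hand":1},{"linear":[0.045,0.024,0.136],"dr":[0,0,0],"hand":1},{"linear":[0.045,0.024,0.136],"dr":[0,0,0],"hand":1},{"linear":[0.045,0.024,0.136],"dr":[0,0,0],"hand":1}]' 60
python3 - <<'E'
from h import *
T=tool();im=bot.read_camera("wrist");print(T[1])
for m in bot.place_of("wrist","module")[:3]: print(m["xy"],m["score"],world("wrist",m["xy"],.025,T))
for m in bot.cut_out("wrist","module")[:2]:
    pts=np.argwhere(m["pixels"])[:,::-1]
    w=world("wrist",pts,.033,T);print(m["extent"],m["score"],cv2.minAreaRect((w[:,:2]*1000).astype(np.float32)))
o=np.array([.451,.300]);a=np.radians(22.6);u=np.array([np.cos(a),np.sin(a)]);n=np.array([-u[1],u[0]])
for L,w,z in((.08,.05,.033),(.04,.03,.061)):
    P=[np.r_[o+u*x*L/2+n*s*w/2,z] for x,s in((-1,1),(1,1),(1,-1),(-1,-1))];q=proj("wrist",P,T);cv2.polylines(im,[(q*16).astype(int)],True,(0,0,255),1,cv2.LINE_AA,4)
c=q.mean(0).astype(int);cv2.imwrite("pics/mz.png",cv2.resize(im[max(c[1]-80,0):c[1]+80,max(c[0]-100,0):c[0]+100],None,fx=3,fy=3,interpolation=cv2.INTER_CUBIC))
E
```

```text
t: 8.42
eef_pos: [0.4304, 0.2885, 0.1997]
tool_rot: [-0.693, 0.693, 0.138, -0.14]
contact_force: [0.1, -0.7, 0.4]
gripper_width: 0.994
[0.4304356  0.28847439 0.19969714]
[519.9, 171.1] 0.94 [[0.35868956 0.46410099 0.025     ]]
[321.6, 198.3] 0.7 [[0.45554523 0.30265472 0.025     ]]
[455.7, 289.3] 0.64 [[0.49378898 0.47096557 0.025     ]]
[291.4, 153.0, 347.3, 239.8] 0.63 ((454.1800231933594, 299.7303771972656), (81.41759490966797, 50.07823181152344), 22.80565071105957)
[478.7, 127.2, 568.6, 213.0] 0.61 ((360.5094299316406, 463.7688903808594), (59.776615142822266, 75.69585418701172), 69.50719451904297)
```

View pics/mz.png

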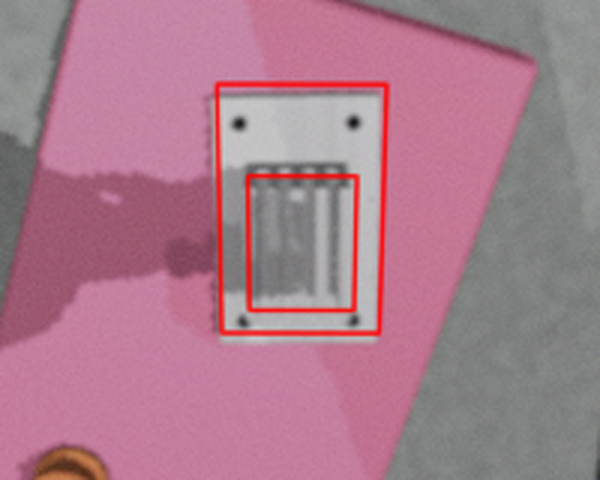

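The overlay fits in angle; the module sits about 2 mm further along tool x, so its centre is near (0.4535,0.3005). Descending and gripping.

```bash
python3 -m crank '[{"linear":[0.026,0.04,0.002],"dr":[0,0,0],"hand":1},{"linear":[0.026,0.08,0.002],"dr":[0,0,0],"hand":1},{"linear":[0.026,0.11,0.002],"dr":[0,0,0],"hand":1},{"linear":[0.026,0.14,0.002],"dr":[0,0,0],"hand":1},{"linear":[0.026,0.155,0.002],"dr":[0,0,0],"hand":1},{"linear":[0.026,0.167,0.002],"dr":[0,0,0],"hand":1},{"linear":[0.026,0.167,0.002],"dr":[0,0,0],"hand":1}]' 60
python3 -m crank '[{"linear":[0,0,0],"dr":[0,0,0],"hand":-1},{"linear":[0,0,0],"dr":[0,0,0],"hand":-1},{"linear":[0,0,0],"dr":[0,0,0],"hand":-1},{"linear":[0,0,0],"dr":[0,0,0],"hand":-1},{"linear":[0,0,0],"dr":[0,0,0],"hand":-1},{"linear":[0,0,0],"dr":[0,0,0],"hand":-1},{"linear":[0,0,0],"dr":[0,0,0],"hand":-1},{"linear":[0,0,0],"dr":[0,0,0],"hand":-1}]' 60
```

```text
t: 9.15
eef_pos: [0.4545, 0.2968, 0.0323]
tool_rot: [-0.693, 0.694, 0.136, -0.138]
contact_force: [-0.2, 0.2, 0.2]
gripper_width: 1.0
t: 9.82
eef_pos: [0.456, 0.2995, 0.0356]
tool_rot: [0.694, -0.693, -0.139, 0.137]
contact_force: [-0.4, 0.4, 7.7]
gripper_width: 0.338
```

```bash
python3 -m crank '[{"linear":[0,-0.02,0],"dr":[0,0,0],"hand":-1},{"linear":[0,-0.05,0],"dr":[0,0,0],"hand":-1},{"linear":[0,-0.08,0],"dr":[0,0,0],"hand":-1},{"linear":[0,-0.08,0],"dr":[0,0,0],"hand":-1},{"linear":[0,-0.08,0],"dr":[0,0,0],"hand":-1}]'
python3 - <<'E'
from h import *
T=tool();print(bot.get_obs()["contact_force"],T[1]);print(plan([.481,-.015,.10],8.8+90))
im=bot.read_camera("wrist");cv2.imwrite("pics/held.png",im)
E
```

```text
t: 10.23
eef_pos: [0.4561, 0.2994, 0.116]
tool_rot: [0.694, -0.693, -0.139, 0.137]
contact_force: [-0.8, -0.7, -2.3]
gripper_width: 0.339
[-0.83947517 -0.69313542 -2.33905238] [0.45612154 0.29944024 0.11598304]
([-0.0974, 0.0153, -0.3001], [[-0.08, 13.69, 0.2], [0.3, -166.31, 0.12]])
```

```bash
python3 -m crank '[{"linear":[-0.01,0,-0.03],"dr":[0,2,0],"hand":-1},{"linear":[-0.021,0,-0.066],"dr":[0,4,0],"hand":-1},{"linear":[-0.033,0,-0.103],"dr":[0,6,0],"hand":-1},{"linear":[-0.045,0,-0.14],"dr":[0,8,0],"hand":-1},{"linear":[-0.057,0,-0.177],"dr":[0,10,0],"hand":-1},{"linear":[-0.069,0.005,-0.214],"dr":[0,12,0],"hand":-1},{"linear":[-0.081,0.01,-0.25],"dr":[0,13.7,0],"hand":-1},{"linear":[-0.09,0.015,-0.28],"dr":[0,13.7,0],"hand":-1},{"linear":[-0.097,0.015,-0.3],"dr":[0,13.7,0],"hand":-1},{"linear":[-0.097,0.015,-0.3],"dr":[0,13.7,0],"hand":-1}]'
python3 - <<'E'
from h import *
T=tool();im=bot.read_camera("wrist");cv2.imwrite("pics/overfix.png",im);np.savez("ofT.npz",R=T[0],t=T[1])
print(T[1],T[0].round(3).tolist(),bot.get_obs()["contact_force"],plan([.481,-.015,.05],98.8))
for n,z in (("fixture",0),("stop",.015),("scale",.04),("module",.09)):
  for m in bot.place_of("wrist",n)[:2]: print(n,m["xy"],m["score"],world("wrist",m["xy"],z,T))
E
```

```text
t: 11.12
eef_pos: [0.4785, -0.0214, 0.0975]
tool_rot: [-0.704, 0.706, 0.05, -0.053]
contact_force: [-0.1, 0.2, -1.3]
gripper_width: 0.338
[ 0.47851173 -0.02137876  0.09751795] [[0.989, -0.004, -0.145], [0.145, -0.003, 0.989], [-0.004, -1.0, -0.002]] [ 0.0548505   0.96202347 -2.30369353] ([0.0028, 0.0477, 0.0032], [[0.05, -0.3, -0.21], [0.33, 179.7, 0.08]])
module [317.4, 247.6] 0.75 [[ 0.4751329  -0.02215775  0.09      ]]
```

View pics/overfix.png

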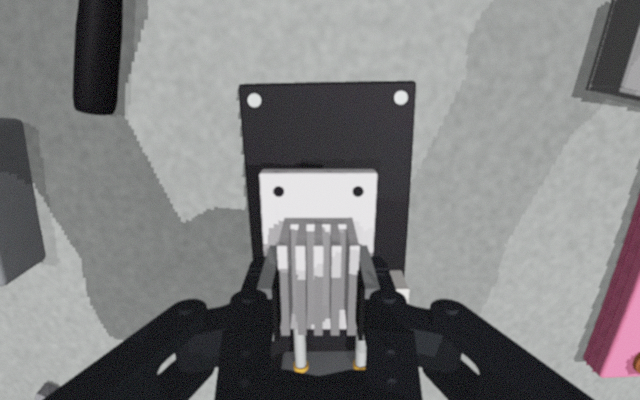

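View 7 used of 12 or so (8 counting all): module is held square, its rear edge at (259,170)-(377,170), the plate's rear edge at (239,86)-(414,82). Working out the offsets.

Run:
```python
from h import *
f=np.load("ofT.npz");T=(f["R"],f["t"])
W=world("wrist",[[239.5,86.5],[414.5,82.5]],.015,T);d=W[1]-W[0];yaw=np.arctan2(d[1],d[0])-np.pi/2
u=np.array([np.cos(yaw),np.sin(yaw),0]);o=W.mean(0)+.085*u;print("plate w",np.linalg.norm(d),"yaw",np.degrees(yaw),"origin",o)
for z in (.092,.095):
    M=world("wrist",[[259.5,170],[377,170]],z,T);e=M[1]-M[0];my=np.arctan2(e[1],e[0])-np.pi/2;v=np.array([np.cos(my),np.sin(my),0])
    c=M.mean(0)+.04*v;print("mod w",np.linalg.norm(e),"yaw",np.degrees(my),"centre",c,"minus TCP (tool)",T[0].T@(c-T[1]))
print("tool yaw",np.degrees(np.arctan2(T[0][1,0],T[0][0,0])))
```

```text
plate w 0.10706819943569885 yaw 9.701831619704155 origin [ 0.4863521  -0.01288722  0.015     ]
mod w 0.05051237948800837 yaw 8.406996134505851 centre [ 0.47723477 -0.02144112  0.092     ] minus TCP (tool) [-0.0012484   0.00552315  0.00013638]
mod w 0.049490358070228314 yaw 8.40699613450589 centre [ 0.47649422 -0.0215462   0.095     ] minus TCP (tool) [-0.00200942  0.00252644  0.00013334]
tool yaw 8.35970356043454
```

```bash
python3 -m crank '[{"linear":[0.004,0.02,0.006],"dr":[0,-0.8,0],"hand":-1},{"linear":[0.004,0.04,0.006],"dr":[0,-0.8,0],"hand":-1},{"linear":[0.004,0.055,0.006],"dr":[0,-0.8,0],"hand":-1},{"linear":[0.004,0.065,0.006],"dr":[0,-0.8,0],"hand":-1},{"linear":[0.004,0.065,0.006],"dr":[0,-0.8,0],"hand":-1},{"linear":[0.004,0.065,0.006],"dr":[0,-0.8,0],"hand":-1}]'
python3 -m crank '[{"linear":[0,0.002,0],"dr":[0,0,0],"hand":-1},{"linear":[0,0.002,0],"dr":[0,0,0],"hand":-1}]'
python3 -m crank '[{"linear":[0,0.002,0],"dr":[0,0,0],"hand":-1},{"linear":[0,0.002,0],"dr":[0,0,0],"hand":-1}]'
python3 -m crank '[{"linear":[0,0.0015,0],"dr":[0,0,0],"hand":-1},{"linear":[0,0.0015,0],"dr":[0,0,0],"hand":-1}]'
```

```text
t: 11.87
eef_pos: [0.4832, -0.0083, 0.0341]
tool_rot: [0.705, -0.705, -0.059, 0.06]
contact_force: [0.1, -0.4, -1.3]
gripper_width: 0.337
t: 12.03
eef_pos: [0.484, -0.0088, 0.0329]
tool_rot: [0.705, -0.705, -0.06, 0.059]
contact_force: [0.8, 0.2, -2.4]
gripper_width: 0.338
t: 12.2
eef_pos: [0.4837, -0.009, 0.0306]
tool_rot: [0.705, -0.705, -0.059, 0.059]
contact_force: [0.4, 0.1, -3.3]
gripper_width: 0.335
t: 12.37
eef_pos: [0.4834, -0.0091, 0.0288]
tool_rot: [0.705, -0.705, -0.059, 0.059]
contact_force: [0.1, 0.4, -1.4]
gripper_width: 0.344
```

```bash
python3 -m crank '[{"linear":[0,0,-0.005],"dr":[0,0,0],"hand":-1},{"linear":[0,0,-0.005],"dr":[0,0,0],"hand":-1},{"linear":[0,0.001,-0.005],"dr":[0,0,0],"hand":-1},{"linear":[0,0.001,-0.005],"dr":[0,0,0],"hand":-1}]'
python3 -m crank '[{"linear":[0,0.001,0],"dr":[0,0,0],"hand":-1},{"linear":[0,0.001,0],"dr":[0,0,0],"hand":-1}]'
python3 -m crank '[{"linear":[0,0.001,0],"dr":[0,0,0],"hand":-1},{"linear":[0,0.001,0],"dr":[0,0,0],"hand":-1}]'
python3 - <<'E'
from h import *
T=tool();im=bot.read_camera("wrist");np.savez("onT.npz",R=T[0],t=T[1]);print(T[1],T[0].round(3).tolist(),bot.get_obs()["contact_force"])
cv2.imwrite("pics/onbed.png",im)
cv2.imwrite("pics/onbedz.png",cv2.resize(im[60:340,200:440],None,fx=2.1,fy=2.1,interpolation=cv2.INTER_CUBIC))
E
```

```text
t: 12.7
eef_pos: [0.4842, -0.0141, 0.0277]
tool_rot: [0.705, -0.705, -0.059, 0.059]
contact_force: [-0.9, -0.1, -1.7]
gripper_width: 0.341
t: 12.87
eef_pos: [0.4841, -0.0138, 0.0266]
tool_rot: [0.705, -0.705, -0.059, 0.059]
contact_force: [-0.7, 0.4, -0.9]
gripper_width: 0.339
t: 13.03
eef_pos: [0.4843, -0.0138, 0.0257]
tool_rot: [0.705, -0.705, -0.059, 0.059]
contact_force: [0.3, -0.8, -0.7]
gripper_width: 0.337
[ 0.48427402 -0.0138379   0.02570443] [[0.986, 0.0, -0.167], [0.167, 0.0, 0.986], [0.0, -1.0, 0.0]] [-0.41383913  0.58880311 -2.25722606]
```

View pics/onbedz.png

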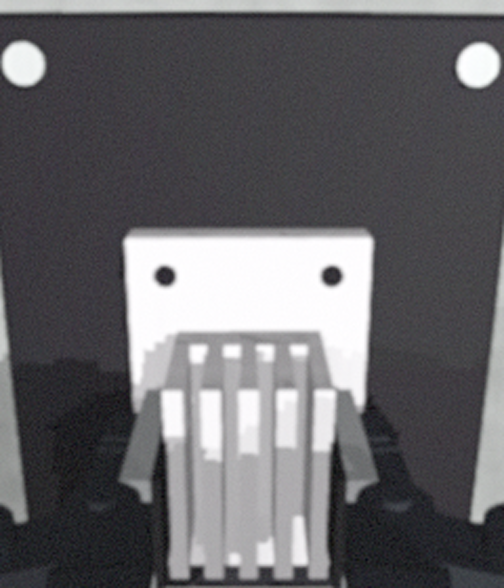

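The zoom shows the module centred (midline 249 against the plate's 251) and parallel to the rear edge. Lowering to contact.

```bash
for i in 1; do python3 -m crank '[{"linear":[0,0.001,0],"dr":[0,0,0],"hand":-1},{"linear":[0,0.001,0],"dr":[0,0,0],"hand":-1},{"linear":[0,0.001,0],"dr":[0,0,0],"hand":-1}]'; done
python3 -m crank '[{"linear":[0,0.001,0],"dr":[0,0,0],"hand":-1},{"linear":[0,0.001,0],"dr":[0,0,0],"hand":-1},{"linear":[0,0.001,0],"dr":[0,0,0],"hand":-1}]'
python3 - <<'E'
from h import *
W=[world("wrist",p,.015,(np.load("onT.npz")["R"],np.load("onT.npz")["t"]))[0] for p in ([200+24/2.1,60+64/2.1],[200+478/2.1,60+65/2.1])]
d=W[1]-W[0];print("hole yaw",np.degrees(np.arctan2(d[1],d[0]))-90,W)
print([bot.get_obs()["contact_force"].round(1).tolist()])
E
```

```text
t: 13.33
eef_pos: [0.4843, -0.0139, 0.0256]
tool_rot: [0.705, -0.705, -0.059, 0.059]
contact_force: [-3.0, 0.1, 10.9]
gripper_width: 0.34
t: 13.58
eef_pos: [0.4843, -0.0139, 0.0255]
tool_rot: [0.705, -0.705, -0.059, 0.059]
contact_force: [-7.3, 0.5, 24.8]
gripper_width: 0.345
hole yaw 9.507674454999773 [array([ 0.41844198, -0.07020886,  0.015     ]), array([0.40349544, 0.01903472, 0.015     ])]
[[-7.3, 0.5, 24.8]]
```

```bash
python3 -m crank '[{"linear":[0,-0.0018,0],"dr":[0,0,0],"hand":-1},{"linear":[0,-0.0018,0],"dr":[0,0,0],"hand":-1},{"linear":[0.002,-0.0018,0],"dr":[0,0,0],"hand":-1},{"linear":[0.004,-0.0018,0],"dr":[0,0,0],"hand":-1},{"linear":[0.006,-0.0018,0],"dr":[0,0,0],"hand":-1},{"linear":[0.006,-0.0018,0],"dr":[0,0,0],"hand":-1}]'
for i in 1 2 3; do python3 -m crank '[{"linear":[0.001,0,0],"dr":[0,0,0],"hand":-1},{"linear":[0.002,0,0],"dr":[0,0,0],"hand":-1},{"linear":[0.002,0,0],"dr":[0,0,0],"hand":-1}]'; done
```

```text
t: 14.08
eef_pos: [0.4856, -0.0137, 0.0257]
tool_rot: [-0.705, 0.705, 0.056, -0.062]
contact_force: [-15.2, -2.6, 25.0]
gripper_width: 0.34
t: 14.33
eef_pos: [0.4898, -0.0133, 0.0257]
tool_rot: [-0.705, 0.705, 0.057, -0.061]
contact_force: [-6.7, -0.9, 11.3]
gripper_width: 0.346
t: 14.58
eef_pos: [0.4913, -0.013, 0.0257]
tool_rot: [-0.705, 0.705, 0.057, -0.061]
contact_force: [-10.7, -1.6, 15.9]
gripper_width: 0.336
t: 14.83
eef_pos: [0.4935, -0.0127, 0.0257]
tool_rot: [-0.705, 0.705, 0.057, -0.061]
contact_force: [-8.1, -1.8, 12.8]
gripper_width: 0.342
```

```bash
python3 -m crank '[{"linear":[0,-0.001,0],"dr":[0,0,0],"hand":-1},{"linear":[0,-0.001,0],"dr":[0,0,0],"hand":-1}]'
python3 -m crank '[{"linear":[0.001,0,0],"dr":[0,0,0],"hand":-1},{"linear":[0.002,0,0],"dr":[0,0,0],"hand":-1},{"linear":[0.002,0,0],"dr":[0,0,0],"hand":-1}]'
python3 - <<'E'
from h import *
im=bot.read_camera("top");cv2.imwrite("pics/t1.png",im);bot.read_camera("side")
for c in("top","side"):
  for n,z in(("stop",.015),("scale",.04)):
    for m in bot.place_of(c,n)[:1]: print(c,n,m["xy"],m["score"],world(c,m["xy"],z))
E
```

```text
t: 15.0
eef_pos: [0.496, -0.012, 0.0264]
tool_rot: [-0.705, 0.705, 0.059, -0.059]
contact_force: [-0.6, -0.7, -1.1]
gripper_width: 0.337
t: 15.25
eef_pos: [0.4977, -0.0116, 0.0262]
tool_rot: [-0.705, 0.705, 0.059, -0.06]
contact_force: [-2.5, -0.3, -1.1]
gripper_width: 0.341
top stop [334.7, 127.4] 0.27 [[ 0.79112423 -0.02073396  0.015     ]]
top scale [316.3, 211.1] 0.89 [[0.53689676 0.03182923 0.04      ]]
side stop [307.2, 212.5] 0.68 [[ 0.52613154 -0.00710494  0.015     ]]
side scale [324.4, 266.0] 0.69 [[ 0.5099922 -0.3161844  0.04     ]]
```

```bash
for i in 1 2 3; do python3 -m crank '[{"linear":[0.001,0,0],"dr":[0,0,0],"hand":-1},{"linear":[0.002,0,0],"dr":[0,0,0],"hand":-1},{"linear":[0.002,0,0],"dr":[0,0,0],"hand":-1},{"linear":[0.002,0,0],"dr":[0,0,0],"hand":-1}]'; done
```

```text
t: 15.88
eef_pos: [0.4994, -0.0113, 0.0264]
tool_rot: [-0.705, 0.705, 0.059, -0.06]
contact_force: [-4.2, -0.8, -3.3]
gripper_width: 0.335
t: 16.22
eef_pos: [0.5011, -0.011, 0.0264]
tool_rot: [0.705, -0.705, -0.058, 0.06]
contact_force: [-6.0, -1.3, -2.7]
gripper_width: 0.342
t: 16.55
eef_pos: [0.5026, -0.0108, 0.0263]
tool_rot: [-0.705, 0.705, 0.058, -0.06]
contact_force: [-7.7, -1.4, -0.0]
gripper_width: 0.341
```

The force grows 1 N per mm, so it is the spring that is being pressed. Going on to 10 N and settling lightly on the bed.

```bash
python3 -m crank '[{"linear":[0.001,0,0],"dr":[0,0,0],"hand":-1},{"linear":[0.002,0,0],"dr":[0,0,0],"hand":-1},{"linear":[0.0025,0,0],"dr":[0,0,0],"hand":-1},{"linear":[0.0025,0,0],"dr":[0,0,0],"hand":-1},{"linear":[0.0025,0,0],"dr":[0,0,0],"hand":-1}]'
python3 -m crank '[{"linear":[0,0.0004,0],"dr":[0,0,0],"hand":-1},{"linear":[0,0.0004,0],"dr":[0,0,0],"hand":-1},{"linear":[0,0.0004,0],"dr":[0,0,0],"hand":-1}]'
python3 - <<'E'
from h import *
T=tool();print(T[1],T[0].round(3).tolist(),bot.get_obs()["contact_force"].round(1))
im=bot.read_camera("wrist");cv2.imwrite("pics/press_w.png",im)
tp=bot.read_camera("top");sd=bot.read_camera("side")
a=cv2.resize(tp[180:260,290:390],(500,400),interpolation=cv2.INTER_CUBIC);b=cv2.resize(sd[175:240,265:365],(500,325) if 0 else (290,188),interpolation=cv2.INTER_CUBIC)
cw=cv2.resize(im[60:340,200:440],(290,338))
out=np.zeros((540,800,3),np.uint8);out[:400,:500]=a;out[:338,505:795]=cw;out[345:533,505:795]=b;cv2.imwrite("pics/press.png",out)
E
```

```text
t: 16.97
eef_pos: [0.5044, -0.0105, 0.0263]
tool_rot: [-0.705, 0.705, 0.058, -0.06]
contact_force: [-8.8, -1.3, 2.7]
gripper_width: 0.337
t: 17.22
eef_pos: [0.5043, -0.0105, 0.0259]
tool_rot: [-0.705, 0.705, 0.058, -0.06]
contact_force: [-8.3, -1.5, 1.1]
gripper_width: 0.341
[ 0.50434866 -0.01048998  0.02588342] [[0.986, -0.004, -0.166], [0.166, -0.0, 0.986], [-0.004, -1.0, 0.0]] [-8.3 -1.5  1.1]
```

View pics/press.png

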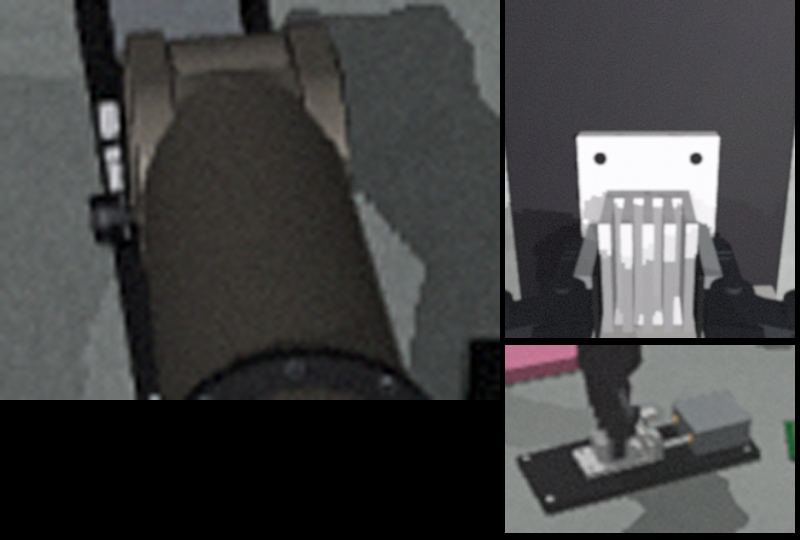

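The wrist view shows the module square and centred on the bed (midline about 648 against the plate's 651); the side view shows it against the pad. The force is about 9 N, so I'm adding 0.8 mm and holding.

```bash
python3 -m crank '[{"linear":[0.0008,0,0],"dr":[0,0,0],"hand":-1},{"linear":[0.0008,0,0],"dr":[0,0,0],"hand":-1},{"linear":[0.0008,0,0],"dr":[0,0,0],"hand":-1},{"linear":[0.0008,0,0],"dr":[0,0,0],"hand":-1},{"linear":[0.0008,0,0],"dr":[0,0,0],"hand":-1},{"linear":[0.0008,0,0],"dr":[0,0,0],"hand":-1},{"linear":[0.0008,0,0],"dr":[0,0,0],"hand":-1},{"linear":[0.0008,0,0],"dr":[0,0,0],"hand":-1},{"linear":[0.0008,0,0],"dr":[0,0,0],"hand":-1},{"linear":[0.0008,0,0],"dr":[0,0,0],"hand":-1}]'
python3 - <<'E'
from h import *
sd=bot.read_camera("side");b=sd[180:235,285:345];tp=bot.read_camera("top")[190:235,300:330]
out=np.zeros((560,800,3),np.uint8);out[:495,:540]=cv2.resize(b,(540,495),interpolation=cv2.INTER_CUBIC);out[:360,550:790]=cv2.resize(tp,(240,360),interpolation=cv2.INTER_CUBIC)
cv2.imwrite("pics/ptr.png",out)
# zero line & band expected in pixels
a=np.radians(9.5);u=np.array([np.cos(a),np.sin(a),0])
o=bot.get_obs();print(o["contact_force"].round(1),o["eef_pos"].round(4))
E
```

```text
t: 18.2
eef_pos: [0.5047, -0.0104, 0.0259]
tool_rot: [-0.705, 0.705, 0.057, -0.061]
contact_force: [-9.3, -1.3, 2.7]
gripper_width: 0.336
[-10.2  -0.6   2.3] [ 0.5047 -0.0104  0.0259]
```

View pics/ptr.png

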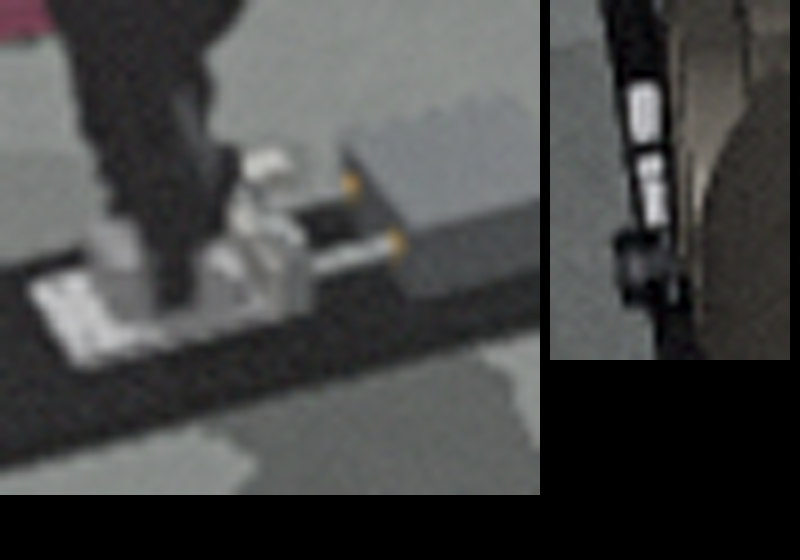

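The pointer lies over the dark gap between the strip's white parts. Force is about 9.5 N and the travel from the force-zero point is about 9.6 mm; these agree, so I'm handing in.

```bash
python3 -c "
from station import bot
print(bot.get_obs()['contact_force']);print(bot.hand_in())"
```

```text
[-10.20359944  -0.56439965   2.25315578]
the job is handed in; nothing more can be done
None
```

The reset knob is back at its zero stop, and the arm is holding the module pressed against the sprung stop. I handed the job in at about 18 s, with the grip still closed at 60 N.

- **Knob:** I turned it counter-clockwise until the moment about the knob axis jumped to about 1 N m at the stop. In the wrist picture afterwards the bar and mark lay along the counter's sides, with the mark towards the white line.
- **Module:** I took it from the pink tray and laid it on the bed. It sits centred within about 1 mm and square within about 0.2°.
- **Press:** The last readings were 9.3 to 10.2 N along the press direction. The stop is about 9.6 mm in, judged from the 1 N per mm rise as I pressed. There is a light downward contact of about 2–3 N on the bed.
- **Uncertain points:**
  - Bed friction may account for 1–2 N of the measured push, so the pad itself may see slightly less.
  - The pointer was only coarsely visible in the top view; it appeared to lie within the dark band.
  - I did not measure the bystanders again at the end, but none was touched as far as I could see.

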